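# Gauge the hidden seat in a battery coolant manifold

## Task

Gauge the seat hidden in the slanting guide tube: lift the plunger gauge off its rest, push it into the tube without ramming, past the plunger's light drag, until the collar is fully home against the mouth, and keep it there for a moment. Then draw the gauge right out and hold it level and still, its brass tip a hand's width above the middle of the round white pad. Finish while still holding it there in the gripper; leave the wrench, black cover and socket alone.

Things in the scene. Friction and masses are not known exactly. Their poses are not given: they have to be found in the camera images.
- gauge: Loose plunger gauge, 0.2 to 0.33 kg. Origin: on its axis at the collar's front face; x to the tip, z up at the start. Flat aluminium grip bar x = -95 to -8 mm, 16 wide (y), 18 high (z), balance at x = -21; steel collar disc 38 across, x = -8 to 0; steel rod 12 across to x = 70, last 3 mm tapered to 8; then a brass plunger, 6 across, round end at x = 88. It starts lying level on the rest.
- plunger (a joint): How far the brass plunger is pushed into the rod: 0 (fully out, at the start) to 0.016 m. It slides with about 2.5 N of friction and stays where it is left. With the collar home the seat has pushed it in by 5 to 13 mm.
- tip (a point): The very end of the brass plunger, on the gauge's axis, 88 mm less the plunger's value in front of the gauge's origin.
- rest: Fixed grey rest, base 165 x 60 x 10 mm. Origin on the table straight below the gauge's origin, axes as the gauge's. Two open-topped notched saddles, 12 mm thick, 50 wide, up to 66 high, at x = -85 mm (under the bar's back end) and x = 45 (under the rod); between them both sides of the bar are free. The gauge's axis lies 60 mm above the table; it lifts straight out.
- tube: Fixed steel guide tube at 30 degrees from level, mouth up, facing away from the robot. Origin: centre of the mouth, 125 mm above the table; x into the bore (30 degrees down), z square to it, upward. Bore 16 mm across, flaring in the first 12 mm to 26 at the mouth; rim 36 across. Hidden seat 75 to 83 mm down, met by the plunger. Collar home: the gauge's origin is here and the x axes agree.
- manifold: Fixed aluminium casting that carries the tube. Origin on the table straight below the mouth; x is the tube's x made level, z up. Base plate 170 x 80 x 12 mm from x = -30 to 140 mm; pedestal below the tube. Only the tube's rim, 141 mm, is higher than the mouth's centre.
- pad_top (a point): Centre of the top of the reading pad: a round white disc with a black rim, 80 mm across, 4 mm thick, fixed flat on the table.
- wrench: Bystander: a steel wrench lying on the table beyond the work. Leave alone.
- cover: Bystander: a black plastic terminal cover, 75 x 110 x 28 mm, lying on the table. Origin under its centre. Leave alone.
- socket: Bystander: a steel wrench socket, 28 mm across, 32 mm high, standing on the table. Origin under its centre. Leave alone.
Things that resemble listed ones, but are neither listed nor needed, are in the scene too. Of the things that look like the part that bears pad_top, the middle-sized one is meant.

How it is judged:
By the outcome, as a careful person would: the job done as asked, in the order asked, and still so for the second after the job is handed in, while the arm keeps its last pose, push and grip.
It also fails if it takes over 53 s, if anything falls off the work surface, if the arm or the gripper's body presses on something with over 40 N, if the wrist force passes 120 N, or if a joint passes its speed limit or range.

## Robot

A 6-joint arm with a two-finger parallel gripper is mounted at the origin on the work surface. World frame = base frame: x ahead of the robot, y to its left, z up, the work surface at z = 0. Lengths are in m, angles in rad, forces in N, time in s.
With the tool pointing down it reaches from about 0.275 to 0.975 m from the base axis. Payload 8.4 kg.
Tool frame: the origin (TCP) lies where the fingers leave the gripper's body, on its centre line; the fingertips stand robot.tcp_to_tips ahead of it and the grasp point (between the pads) lies 69 mm ahead of it (robot.tcp_to_tips is the distance from the TCP to the fingertips, in m); z points along the fingers, y is the line along which they close (so a half turn about z gives the same grasp; the last joint's range is limited). The gripper opens to 92 mm and grips with 3 to 60 N. Pads are 20 mm wide; open, the fingers measure 128 mm over their backs; the gripper's body (75 mm by 189 mm) begins 69 mm behind the grasp point.
Start: joints at [1.236, 0.353, 1.633, -0, 1.155, -0.002], TCP at [0.204, 0.591, 0.303] pointing down, gripper open.
Joint ranges: [-2.63, 2.63], [-0.92, 2.1], [0.06, 2.66], [-1.3, 4.44], [0, 2.69], [-3.02, 3.02]. Speed limits (rad/s): [2.22, 2.22, 2.79, 3.14, 3.14, 3.14].

## Interface

Orientations are given as a unit quaternion [x, y, z, w].
In Python, from bench import robot, imaging gives the robot as it stands.
- The arm moves only by the tool carry_out, never from a script. Its argument "increments" is text: rows parted by semicolons, each of 7 numbers parted by spaces: the opening, from 0 (shut) to 1 (fully open), then the shift along the tool's x, y, z in m, then the turn, a rotation vector about the tool's x, y, z in degrees. In form: fingers tx ty tz ax ay az; .... A call has 1 to 12 rows; each row shifts and turns the commanded pose from where the row before left it, along the tool's axes as they then stand; what a row does not reach is not made up. A row lasts 1/12 s, in which the tool goes at most 41.7 mm and 7.16 degrees, less where a joint would pass 70% of its speed; a pose out of reach is approached as far as the arm can. A call is refused whole if a number of a shift passes 0.0417 or a number of a turn 7.16, either way. A call with a gripper value outside its range is refused whole. The fingers move at their own pace and stop on an object; "squeeze" is the grip in N (left out, the last holds). Time passes only in rows, so rows that do not move let the fingers close. It gives the time, the measured TCP pose, the force, the opening and the grip force at its end, in the units of the state.
- robot.get_state(): the state, without advancing time (a new reading comes with each control period).
- imaging.camera(name): name is "scene" or "side" or "wrist"; returns a dict with "image" (384x512x3 uint8, blue, green, red), "range_z" (384x512 float32, m along the optical axis (not along the pixel's ray), 0 where there is no reading), "K" (3x3 intrinsics, pixels), "D" ([k1, k2, p1, p2, k3] as OpenCV has them; the pictures are not rectified), "pose" (4x4, takes a point from camera to world coordinates); the wrist camera has in their place "tool_from_camera" (4x4, takes a point from camera to tool coordinates, whose origin is the TCP and whose axes are the flange's). Camera axes: x right, y down, z forward; pixel columns grow to the right and rows downward; lengths in m; the calibration is good to about 2 mm. A picture is of the moment at which its call begins: read the wrist's pose just before it.
- robot.close_job(): hands the job in; it is judged then, once.
The state is a dict: "t": time; "joint_positions": joint angles; "joint_velocities": joint speeds; "joint_torque": joint torques, N m; "position": TCP position; "orientation": TCP orientation; "wrist_force": force on the tool from outside, world axes, zero at the start; "torque": the same for the moment, N m; "opening": finger opening in m; "gripper_force": force on a finger pad.
Only numpy, scipy, OpenCV 4.12 (cv2) and the standard library are available. Lean on these libraries where they do the work, as an engineer would, in place of code of your own. Each camera call takes 0.05 s, during which the arm holds its last target. There are 200 camera calls.

## Working session

There is one attempt and no reset: what is moved stays moved. The work goes in short steps, Python scripts to look and compute and a tool call to move; the robot and the scene stay as the last step left them, time stands still between calls to the robot, and variables do not carry over. Pictures are saved under pics/ and viewed, at most 10 in all, crops included, and the job is handed in when it is done.

Besides the shell and the picture viewer there is one more tool, called after "Emit:" as name(argument=value, ...), one argument or row to a line, values as JSON. carry_out: Moves the arm, as the interface text tells. Its arguments: {"type":"object","properties":{"increments":{"type":"string"},"squeeze":{"type":"number"}},"required":["increments"]}

```bash
mkdir -p pics; ls
cat > h.py <<'E'
import numpy as np,cv2,pickle
from bench import robot,imaging
def snap(n,f):
    s=robot.get_state();c=imaging.camera(n);c['state']=s
    cv2.imwrite(f'pics/{f}.png',c['image']);pickle.dump(c,open(f'{f}.pkl','wb'));return c
E
python3 - <<'E'
from h import *
a=snap('scene','s1');b=snap('side','d1')
print({k:robot.get_state()[k] for k in('t','position','orientation','opening')},robot.tcp_to_tips)
for c in(a,b):print(c['K'],c['D'],c['pose'].round(3))
cv2.imwrite('pics/both.png',cv2.resize(np.vstack([a['image'],b['image']]),None,fx=.78,fy=.78))
E
```

```text
pics
{'t': 0.1, 'position': array([0.20406492, 0.59037386, 0.302041  ]), 'orientation': array([ 1.65637786e-01,  9.86186452e-01, -6.26211954e-04, -1.13192909e-04]), 'opening': 0.09229699103205313} 0.0881
[[401.10896421   0.         258.9094029 ]
 [  0.         401.10896421 193.86249568]
 [  0.           0.           1.        ]] [-0.11683118  0.          0.          0.          0.        ] [[-2.820e-01  5.920e-01 -7.550e-01  1.192e+00]
 [ 9.590e-01  1.750e-01 -2.220e-01  2.200e-01]
 [ 1.000e-03 -7.870e-01 -6.170e-01  6.080e-01]
 [ 0.000e+00  0.000e+00  0.000e+00  1.000e+00]]
[[380.41720085   0.         259.9505973 ]
 [  0.         380.41720085 184.25463247]
 [  0.           0.           1.        ]] [-0.03631475  0.          0.          0.          0.        ] [[-0.919 -0.177  0.354  0.274]
 [-0.395  0.458 -0.797  0.702]
 [-0.021 -0.871 -0.49   0.539]
 [ 0.     0.     0.     1.   ]]
```

View pics/s1.png

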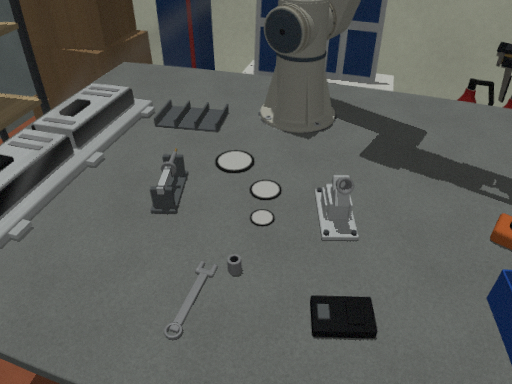

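View pics/d1.png

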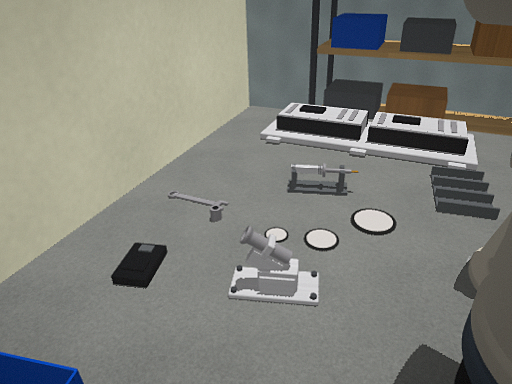

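The scene view shows the gauge on its rest near (170,180), three pads with the middle-sized one at (265,189), and the manifold with its mouth at (344,184). In the side view the brass tip is at (355,170), the middle pad at (321,239) and the mouth at about (247,234). Next I'll measure with the range images.

```bash
cat >> h.py <<'E'
def cloud(c,T=None):
    T=c['pose'] if T is None else T
    h,w=c['range_z'].shape;u,v=np.meshgrid(np.arange(w),np.arange(h))
    p=cv2.undistortPoints(np.stack([u,v],-1).reshape(-1,1,2).astype(float),c['K'],c['D']).reshape(h,w,2)
    P=np.dstack([p,np.ones((h,w))])*c['range_z'][...,None]
    W=P@T[:3,:3].T+T[:3,3];W[c['range_z']<=0]=np.nan;return W
def cast(c,uv,z,T=None):
    T=c['pose'] if T is None else T
    p=cv2.undistortPoints(np.array(uv,float).reshape(-1,1,2),c['K'],c['D']).reshape(-1,2)
    d=np.c_[p,np.ones(len(p))]@T[:3,:3].T;return T[:3,3]+d*((z-T[2,3])/d[:,2])[:,None]
def load(f):return pickle.load(open(f+'.pkl','rb'))
E
python3 - <<'E'
from h import *
for f,roi in(('s1',(200,140,300,230)),('d1',(260,200,400,255))):
    c=load(f);x0,y0,x1,y1=roi
    m=(c['image'].min(2)>165).astype(np.uint8);k=np.zeros_like(m);k[y0:y1,x0:x1]=1;m*=k
    for q in cv2.findContours(m,0,1)[0]:
        if cv2.contourArea(q)>100:
            e=cv2.fitEllipse(q);B=cast(c,q.reshape(-1,2),.004);print(f,np.round(e[0]),cast(c,[e[0]],.004).round(4),'size',np.ptp(B,0).round(3))
for f,roi in(('s1',(145,140,195,215)),('d1',(280,155,365,197)),('s1',(310,170,365,245)),('d1',(225,220,325,305))):
    c=load(f);W=cloud(c);x0,y0,x1,y1=roi;P=W[y0:y1,x0:x1].reshape(-1,3);P=P[~np.isnan(P[:,0])]
    for lo,hi in((.008,.02),(.045,.075),(.1,.15)):
        Q=P[(P[:,2]>lo)&(P[:,2]<hi)]
        if len(Q)>15:
            r=cv2.minAreaRect(Q[:,:2].astype(np.float32)*1000);print(f,roi,lo,len(Q),Q.mean(0).round(4),'z',Q[:,2].max().round(4),np.round(r[0]),np.round(r[1]),round(r[2],1))
s=load('s1');d=load('d1')
cv2.imwrite('pics/crop1.png',np.vstack([np.hstack([cv2.resize(s['image'][140:220,140:220],(400,300*1),interpolation=2),cv2.resize(s['image'][165:245,300:380],(400,300),interpolation=2)]),np.hstack([cv2.resize(d['image'][150:210,280:370],(400,300)),cv2.resize(d['image'][215:310,220:330],(400,300))])]))
E
```

```text
d1 [321. 238.] [[0.4299 0.0134 0.004 ]] size [0.066 0.065 0.   ]
d1 [275. 236.] [[0.5313 0.0438 0.004 ]] size [0.046 0.072 0.   ]
d1 [373. 220.] [[ 0.3312 -0.1033  0.004 ]] size [0.09  0.089 0.   ]
s1 (145, 140, 195, 215) 0.008 539 [ 0.5121 -0.1979  0.0119] z 0.0197 [ 504. -211.] [166.  61.] 14.3
s1 (145, 140, 195, 215) 0.045 684 [ 0.5132 -0.2066  0.0621] z 0.0749 [ 490. -215.] [182.  52.] 14.2
d1 (280, 155, 365, 197) 0.008 531 [ 0.5036 -0.2075  0.0098] z 0.0196 [ 454. -283.] [332. 146.] 55.8
d1 (280, 155, 365, 197) 0.045 506 [ 0.4996 -0.2044  0.0614] z 0.0745 [ 490. -215.] [181.  57.] 14.6
s1 (310, 170, 365, 245) 0.008 978 [0.5148 0.1964 0.0135] z 0.02 [476. 192.] [170.  82.] 15.5
s1 (310, 170, 365, 245) 0.045 303 [0.4857 0.1829 0.0563] z 0.0749 [478. 193.] [99. 62.] 15.1
s1 (310, 170, 365, 245) 0.1 332 [0.5106 0.2002 0.1193] z 0.1421 [505. 200.] [63. 36.] 17.5
d1 (225, 220, 325, 305) 0.008 1751 [0.4701 0.2023 0.0126] z 0.02 [474. 193.] [169.  81.] 15.7
d1 (225, 220, 325, 305) 0.045 852 [0.4654 0.2055 0.0578] z 0.0749 [477. 198.] [97. 52.] 16.5
d1 (225, 220, 325, 305) 0.1 582 [0.4978 0.2057 0.1168] z 0.1402 [499. 201.] [73. 36.] 18.1
```

View pics/crop1.png

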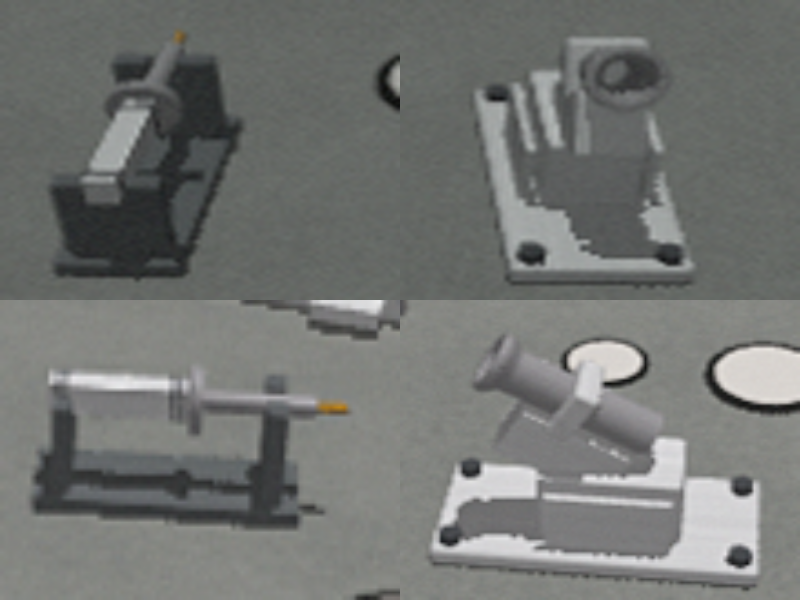

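The crops show the gauge with its brass tip toward the robot and the tube mouth facing away, which matches the range data. The estimates are:
- **Gauge:** origin about (0.486, -0.216), x axis at 194.4°.
- **Mouth:** about (0.528, 0.207, 0.125), x axis at about 195.5°.
- **Pad:** (0.430, 0.013).

I'll turn the tool and move above the bar.

Emit:
carry_out(
  increments="1 0 0 0 0 0 -6.7; 1 0 0 0 0 0 -6.7; 1 0 0 0 0 0 -6.7; 1 0 0 0 0 0 -6.7; 1 0 0 0 0 0 -6.7",
)

```text
t: 0.52
position: [0.2041, 0.5905, 0.3023]
orientation: [-0.128, 0.992, -0.0, -0.0]
wrist_force: [-0.3, 0.3, 0.1]
opening: 0.092
gripper_force: 0.0
```

Emit:
carry_out(
  increments="1 -0.0043 -0.0355 0.002 0 0 0; 1 -0.0043 -0.0355 0.002 0 0 0; 1 -0.0043 -0.0355 0.002 0 0 0; 1 -0.0043 -0.0355 0.002 0 0 0; 1 -0.0043 -0.0355 0.002 0 0 0; 1 -0.0043 -0.0355 0.002 0 0 0; 1 -0.0043 -0.0355 0.002 0 0 0; 1 -0.0043 -0.0355 0.002 0 0 0; 1 -0.0043 -0.0355 0.002 0 0 0; 1 -0.0043 -0.0355 0.002 0 0 0; 1 -0.0043 -0.0355 0.002 0 0 0; 1 -0.0043 -0.0355 0.002 0 0 0",
)

```text
t: 1.52
position: [0.3604, 0.1893, 0.2786]
orientation: [-0.126, 0.992, 0.0, 0.0]
wrist_force: [0.5, 1.3, -0.7]
opening: 0.0919
gripper_force: 0.0
```

Emit:
carry_out(
  increments="1 -0.0043 -0.0355 0.002 0 0 0; 1 -0.0043 -0.0355 0.002 0 0 0; 1 -0.0043 -0.0355 0.002 0 0 0; 1 -0.0043 -0.0355 0.002 0 0 0; 1 -0.0043 -0.0355 0.002 0 0 0; 1 -0.0043 -0.0355 0.002 0 0 0; 1 -0.0043 -0.0355 0.002 0 0 0; 1 -0.0043 -0.0355 0.002 0 0 0; 1 -0.0043 -0.0355 0.002 0 0 0; 1 -0.0043 -0.0355 0.002 0 0 0; 1 -0.0043 -0.0355 0.002 0 0 0; 1 -0.0043 -0.0355 0.002 0 0 0",
)

```text
t: 2.52
position: [0.5166, -0.2105, 0.2543]
orientation: [-0.125, 0.992, 0.0, -0.0]
wrist_force: [0.7, 0.5, 0.2]
opening: 0.0921
gripper_force: 0.0
```

Emit:
carry_out(
  increments="1 0 0 0 0 0 0; 1 0 0 0 0 0 0; 1 0 0 0 0 0 0",
)

```text
t: 2.77
position: [0.5158, -0.2083, 0.2541]
orientation: [-0.125, 0.992, 0.001, -0.001]
wrist_force: [-0.0, -0.6, -0.9]
opening: 0.092
gripper_force: 0.0
```

```bash
cat >> h.py <<'E'
from scipy.spatial.transform import Rotation as R
def toolT(s):
    T=np.eye(4);T[:3,:3]=R.from_quat(s['orientation']).as_matrix();T[:3,3]=s['position'];return T
def wT(c):return toolT(c['state'])@c['tool_from_camera']
E
python3 - <<'E'
from h import *
c=snap('wrist','w1');s=c['state'];print(s['t'],s['position'],toolT(s).round(3),s['joint_positions'],s['wrist_force'])
print(c['tool_from_camera'].round(3))
W=cloud(c,wT(c));P=W.reshape(-1,3)
Q=P[(P[:,2]>.055)&(P[:,2]<.085)&(abs(P[:,0]-.49)<.12)&(abs(P[:,1]+.215)<.08)]
print(len(Q));
for lo,hi in((.055,.073),(.0675,.0715),(.074,.085)):
    q=Q[(Q[:,2]>lo)&(Q[:,2]<hi)]
    if len(q)>10:
        r=cv2.minAreaRect(q[:,:2].astype(np.float32)*1000);print(lo,len(q),r,q[:,2].mean())
E
```

```text
2.7667 [ 0.51581267 -0.20827774  0.25414663] [[-0.969 -0.248 -0.001  0.516]
 [-0.248  0.969  0.001 -0.208]
 [ 0.001  0.001 -1.     0.254]
 [ 0.     0.     0.     1.   ]] [-3.86611118e-01  3.00637733e-01  1.82769915e+00  3.59750793e-04
  1.01490807e+00 -2.20870772e+00] [-0.04498648 -0.62424418 -0.90483232]
[[-0.    -0.965 -0.262  0.074]
 [ 1.     0.    -0.001 -0.   ]
 [ 0.001 -0.262  0.965 -0.081]
 [ 0.     0.     0.     1.   ]]
4052
0.055 3801 ((488.8954162597656, -218.145751953125), (181.8596649169922, 49.94077682495117), 14.48534870147705) 0.06526511654796588
0.0675 1216 ((508.43255615234375, -210.81411743164062), (139.96450805664062, 33.66205596923828), 20.373817443847656) 0.06845081901091316
0.074 225 ((488.2781677246094, -217.892578125), (7.653138637542725, 24.13559913635254), 14.098944664001465) 0.07656482404018848
```

View pics/w1.png

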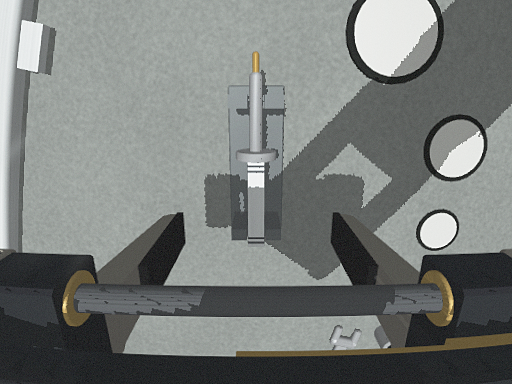

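The wrist view is clear: collar at (257,155), bar from 163 to 243 and brass tip at (255,55). The bar is nearly centred, so I'll correct by (+3, -2.4) mm, descend 125 mm and grip.

Emit:
carry_out(
  increments="1 0.003 -0.0024 0.02 0 0 0; 1 0 0 0.025 0 0 0; 1 0 0 0.025 0 0 0; 1 0 0 0.025 0 0 0; 1 0 0 0.02 0 0 0; 1 0 0 0.01 0 0 0; 1 0 0 0 0 0 0; 1 0 0 0 0 0 0",
)

```text
t: 3.48
position: [0.5141, -0.211, 0.13]
orientation: [-0.126, 0.992, 0.0, -0.0]
wrist_force: [0.5, -1.1, 1.2]
opening: 0.0917
gripper_force: 0.0
```

Emit:
carry_out(
  increments="0.3 0 0 0 0 0 0; 0.3 0 0 0 0 0 0; 0.3 0 0 0 0 0 0; 0.3 0 0 0 0 0 0; 0.25 0 0 0 0 0 0; 0.25 0 0 0 0 0 0; 0 0 0 0 0 0 0; 0 0 0 0 0 0 0; 0 0 0 0 0 0 0; 0 0 0 0 0 0 0; 0 0 0 0 0 0 0; 0 0 0 0 0 0 0",
  squeeze=40,
)

```text
t: 4.48
position: [0.5141, -0.2117, 0.1296]
orientation: [-0.126, 0.992, 0.0, -0.0]
wrist_force: [0.5, -1.4, -0.1]
opening: 0.0158
gripper_force: 40.0
```

Emit:
carry_out(
  increments="0 0 0 -0.01 0 0 0; 0 0 0 -0.02 0 0 0; 0 0 0 -0.025 0 0 0; 0 0 0 -0.025 0 0 0; 0 0 0 -0.03 0 0 0; 0 0 0 -0.03 0 0 0; 0 0 0 -0.02 0 0 0; 0 0 0 -0.01 0 0 0; 0 0 0 0 0 0 0; 0 0 0 0 0 0 0",
)

```text
t: 5.32
position: [0.5139, -0.2116, 0.2994]
orientation: [-0.126, 0.992, -0.0, -0.0]
wrist_force: [0.6, -0.4, -2.3]
opening: 0.0156
gripper_force: 40.0
```

Run:
```python
from h import *
c=snap('wrist','w2');s=c['state'];T=toolT(s);print(s['t'],s['position'],s['wrist_force'],s['opening'])
W=cloud(c,c['tool_from_camera']);im=c['image'].astype(int)
P=W.reshape(-1,3);C=im.reshape(-1,3)
m=(P[:,2]>.03)&(P[:,2]<.1)&(P[:,0]>-.02)&(P[:,0]<.15)&(abs(P[:,1])<.025)
Q=P[m];
for a in np.arange(0,.125,.006):
    q=Q[(Q[:,0]>=a)&(Q[:,0]<a+.006)]
    if len(q)>4:print(round(a,3),len(q),'ymid',((q[:,1].max()+q[:,1].min())/2).round(4),'w',np.ptp(q[:,1]).round(4),'ztop',q[:,2].min().round(4))
b=(C[:,2]-C[:,0]>70)&m;print('brass',b.sum(),P[b].min(0).round(4),P[b].max(0).round(4))
# manifold mouth refined from scene
a=load('s1');W=cloud(a);q=W[170:245,310:365].reshape(-1,3);q=q[q[:,2]>.085]
for f,roi in(('s1',(310,170,365,245)),('d1',(225,220,325,305))):
    a=load(f);x0,y0,x1,y1=roi;q=cloud(a)[y0:y1,x0:x1].reshape(-1,3)
    r=-np.array([np.cos(np.radians(15.5)),np.sin(np.radians(15.5)),0]);l=np.array([-r[1],r[0],0])
    xt=r*np.cos(np.pi/6)-np.array([0,0,.5]);zt=np.cross(xt,l);
    M=np.array([.528,.207,.125]);d=q-M;u=np.c_[d@xt,d@l,d@zt]
    k=(abs(u[:,1])<.03)&(u[:,0]>-.03)&(u[:,0]<.08)&(u[:,2]>-.03)&(u[:,2]<.03);u=u[k]
    for e in np.arange(-.008,.07,.006):
        v=u[(u[:,0]>=e)&(u[:,0]<e+.006)]
        if len(v)>4:print(f,round(e,3),len(v),'l',v[:,1].min().round(4),v[:,1].max().round(4),'z',v[:,2].min().round(4),v[:,2].max().round(4))
```

```text
5.3167 [ 0.5138654  -0.21162842  0.29940103] [ 0.57693561 -0.44253957 -2.27418269] 0.015579948755494425
0.0 380 ymid -0.0007 w 0.0159 ztop 0.03
0.006 2974 ymid -0.0004 w 0.0489 ztop 0.03
0.012 349 ymid -0.0007 w 0.0167 ztop 0.06
0.018 255 ymid -0.0009 w 0.0364 ztop 0.0504
0.024 1074 ymid -0.0007 w 0.0381 ztop 0.0501
0.03 823 ymid -0.0008 w 0.0365 ztop 0.0512
0.036 255 ymid -0.0005 w 0.0116 ztop 0.0633
0.042 267 ymid -0.0004 w 0.0115 ztop 0.063
0.048 282 ymid -0.0008 w 0.0119 ztop 0.0635
0.054 288 ymid -0.0008 w 0.0119 ztop 0.0633
0.06 288 ymid -0.0008 w 0.0117 ztop 0.0634
0.066 307 ymid -0.0008 w 0.0116 ztop 0.0633
0.072 308 ymid -0.0008 w 0.0114 ztop 0.0633
0.078 312 ymid -0.0005 w 0.0119 ztop 0.0633
0.084 325 ymid -0.0005 w 0.0117 ztop 0.0632
0.09 329 ymid -0.0005 w 0.0117 ztop 0.0629
0.096 220 ymid -0.0005 w 0.0115 ztop 0.0633
0.102 174 ymid -0.0005 w 0.0057 ztop 0.0659
0.108 178 ymid -0.0005 w 0.0057 ztop 0.0657
0.114 79 ymid -0.0005 w 0.0057 ztop 0.0661
brass 401 [ 0.1    -0.0029  0.0657] [0.1174 0.0019 0.0701]
s1 -0.002 113 l -0.0156 0.0175 z -0.0136 0.0193
s1 0.004 56 l -0.018
[... 275 characters left out ...]
019 z -0.0293 0.0186
s1 0.052 13 l 0.0155 0.019 z -0.0251 0.0157
s1 0.064 6 l 0.0154 0.0158 z -0.0292 -0.0162
d1 -0.002 81 l -0.0181 0.0146 z -0.0145 0.0194
d1 0.004 54 l -0.018 0.0134 z -0.0092 0.0172
d1 0.01 46 l -0.0143 0.0042 z -0.0096 0.0138
d1 0.016 46 l -0.0138 0.005 z -0.0103 0.0131
d1 0.022 48 l -0.0133 0.0043 z -0.0072 0.013
d1 0.028 94 l -0.0165 0.0086 z -0.0299 0.013
d1 0.034 84 l -0.0163 0.0045 z -0.0297 0.0133
d1 0.04 114 l -0.0193 0.0165 z -0.0296 0.0185
d1 0.046 99 l -0.0202 0.0168 z -0.0295 0.0181
d1 0.052 79 l -0.0192 0.0153 z -0.0299 0.0174
d1 0.058 73 l -0.0166 0.0054 z -0.0299 0.0134
d1 0.064 86 l -0.0168 0.006 z -0.0293 0.013
d1 0.07 74 l -0.0162 0.0045 z -0.0293 0.0123
```

The gauge sits level in the gripper: its origin is at tool (29.4, -0.5, 69.1) mm and its axis is parallel to tool x. I'll work out the approach pose in line with the tube.

```bash
cat >> h.py <<'E'
G=np.array([.0294,-.0005,.0691])
def tubeR(yaw):
    a=np.radians(yaw);x=np.array([np.cos(a)*np.cos(np.pi/6),np.sin(a)*np.cos(np.pi/6),-.5])
    y=np.array([np.sin(a),-np.cos(a),0]);return np.c_[x,y,np.cross(x,y)]
def plan(M,yaw,back):
    Rt=tubeR(yaw);tcp=M-Rt[:,0]*back-Rt@G
    s=robot.get_state();T=toolT(s)
    print('t',s['t'],'tcp',s['position'].round(4),'target',tcp.round(4),'dworld',(tcp-s['position']).round(4))
    print('shift in tool now',(T[:3,:3].T@(tcp-T[:3,3])).round(4),'shift in target frame',(Rt.T@(tcp-T[:3,3])).round(4),'rotvec deg',R.from_matrix(T[:3,:3].T@Rt).as_rotvec(degrees=True).round(2))
E
python3 - <<'E'
from h import *
plan(np.array([.528,.207,.125]),195.5,.125)
E
```

```text
t 5.3667 tcp [ 0.5135 -0.2115  0.2985] target [0.6234 0.234  0.262 ] dworld [ 0.1099  0.4455 -0.0364]
shift in tool now [-0.2175  0.404   0.0366] shift in target frame [-0.1766  0.3999  0.1441] rotvec deg [ -0.22 -30.08  -1.06]
```

Emit:
carry_out(
  increments="0 -0.009 0.017 0 0 0 0; 0 -0.018 0.0335 0 0 0 0; 0 -0.019 0.0353 0 0 0 0; 0 -0.019 0.0353 0 0 0 0; 0 -0.019 0.0353 0 0 0 0; 0 -0.019 0.0353 0 0 0 0; 0 -0.019 0.0353 0 0 0 0; 0 -0.019 0.0353 0 0 0 0; 0 -0.019 0.0353 0 0 0 0; 0 -0.019 0.0353 0 0 0 0; 0 -0.019 0.0353 0 0 0 0; 0 -0.0195 0.0358 0 0 0 0",
)

```text
t: 6.37
position: [0.6234, 0.2354, 0.2971]
orientation: [-0.126, 0.992, -0.001, -0.002]
wrist_force: [0.2, 0.4, -2.1]
opening: 0.0159
gripper_force: 40.0
```

Emit:
carry_out(
  increments="0 0 0 0 0 -5 -0.2; 0 0 0 0 0 -5 -0.2; 0 0 0 0 0 -5 -0.2; 0 0 0 0 0 -5 -0.2; 0 0 0 0 0 -5 -0.2; 0 0 0 0 0 -5 0; 0 0 0 0 0 0 0; 0 0 0 0 0 0 0; 0 0 0 0 0 0 0",
)

```text
t: 7.12
position: [0.624, 0.2336, 0.2987]
orientation: [-0.13, 0.958, 0.032, 0.255]
wrist_force: [-0.3, 0.5, -1.7]
opening: 0.0156
gripper_force: 40.0
```

Run:
```python
from h import *
c=snap('wrist','w3');plan(np.array([.528,.207,.125]),195.5,.125);print(robot.get_state()['joint_positions'].round(2))
W=cloud(c,wT(c));P=W.reshape(-1,3)
q=P[(P[:,2]>.009)&(P[:,2]<.0155)&(abs(P[:,0]-.48)<.13)&(abs(P[:,1]-.19)<.1)]
r=cv2.minAreaRect(q[:,:2].astype(np.float32)*1000);print('base',len(q),r)
Rt=tubeR(195.5);u=(P-np.array([.528,.207,.125]))@Rt
u=u[(abs(u[:,1])<.03)&(abs(u[:,2])<.03)]
for e in np.arange(-.012,.09,.006):
    v=u[(u[:,0]>=e)&(u[:,0]<e+.006)]
    if len(v)>4:print(round(e,3),len(v),'y',v[:,1].min().round(4),v[:,1].max().round(4),'ztop',v[:,2].min().round(4))
```

```text
t 7.1667 tcp [0.6245 0.2338 0.2992] target [0.6234 0.234  0.262 ] dworld [-0.0011  0.0002 -0.0372]
shift in tool now [0.0194 0.0006 0.0317] shift in target frame [0.0195 0.0005 0.0317] rotvec deg [-0.25 -0.16  0.01]
[ 0.38  0.25  1.87 -0.12  0.5  -1.37]
base 0 ((0.0, 0.0), (0.0, 0.0), 0.0)
```

View pics/w3.png

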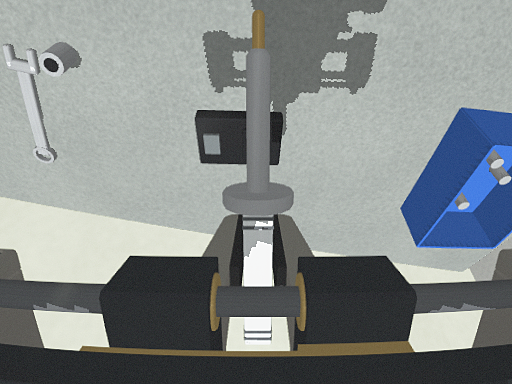

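The wrist view shows the gauge firmly held, tip at (258,12), but the mouth is out of frame. I'll line up 14 mm short of the mouth and check with the two fixed cameras.

Emit:
carry_out(
  increments="0 0 0.0006 0.01 0 0 0; 0 0 0 0.0117 0 0 0; 0 0 0 0.01 0 0 0; 0 0.015 0 0 0 0 0; 0 0.015 0 0 0 0 0; 0 0.0124 0 0 0 0 0; 0 0 0 0 0 0 0; 0 0 0 0 0 0 0; 0 0 0 0 0 0 0",
)

```text
t: 7.92
position: [0.6049, 0.2289, 0.2512]
orientation: [-0.13, 0.957, 0.033, 0.257]
wrist_force: [0.6, -0.1, -2.0]
opening: 0.0157
gripper_force: 40.0
```

Run:
```python
from h import *
a=snap('scene','s2');b=snap('side','d2');plan(np.array([.528,.207,.125]),195.5,.102)
def fit(c,W,M,Rt,name):
    P=W.reshape(-1,3);C=c['image'].reshape(-1,3).astype(int);u=(P-M)@Rt
    br=(C[:,2]-C[:,0]>60)&(np.linalg.norm(u,axis=1)<.06)
    print(name,'brass',br.sum(),u[br].mean(0).round(4) if br.sum() else '',u[br].min(0).round(4) if br.sum() else '',u[br].max(0).round(4)if br.sum() else '')
    n=(abs(u[:,1])<.03)&(abs(u[:,2])<.03)
    for e in np.r_[np.arange(-.106,-.012,.012),np.arange(-.006,.09,.006)]:
        v=u[n&(u[:,0]>=e)&(u[:,0]<e+.006)]
        if len(v)>4:print('  ',round(e,3),len(v),'y',v[:,1].min().round(4),v[:,1].max().round(4),'z',v[:,2].min().round(4),v[:,2].max().round(4))
M=np.array([.528,.207,.125]);Rt=tubeR(195.5)
for c,n in((a,'s'),(b,'d')):fit(c,cloud(c),M,Rt,n)
cv2.imwrite('pics/crop2.png',np.hstack([cv2.resize(a['image'][130:250,290:410],(400,400),interpolation=2),cv2.resize(b['image'][180:300,170:290],(400,400),interpolation=2)]))
```

```text
t 8.0167 tcp [0.605  0.2289 0.2516] target [0.6042 0.2287 0.2505] dworld [-0.0007 -0.0003 -0.001 ]
shift in tool now [ 0.0012 -0.0001  0.0005] shift in target frame [ 0.0012 -0.0001  0.0005] rotvec deg [-0.23  0.07  0.02]
s brass 0   
   -0.006 9 y -0.0158 0.0001 z -0.0192 0.0113
   0.0 67 y -0.0173 0.0046 z -0.0192 0.0136
   0.006 37 y -0.0122 0.0068 z -0.0145 0.0101
   0.012 9 y -0.0088 0.0054 z -0.0094 0.0068
   0.018 5 y 0.0007 0.0076 z -0.0047 0.0055
   0.024 50 y -0.0161 0.0123 z -0.0076 0.03
   0.03 56 y -0.0155 0.0125 z -0.0116 0.0284
   0.036 24 y -0.0161 0.007 z -0.0171 0.0295
   0.042 97 y -0.0185 0.0116 z -0.019 0.0152
   0.048 16 y -0.0189 -0.0156 z -0.0072 0.0293
   0.06 6 y -0.016 -0.0157 z 0.0182 0.0288
   0.078 10 y -0.0198 -0.0154 z 0.0115 0.0291
   0.084 11 y -0.0228 -0.0152 z 0.0096 0.0298
d brass 19 [-0.0245  0.0035 -0.0011] [-0.0318  0.0013 -0.0021] [-0.0173  0.0061  0.0006]
   -0.106 37 y 0.0033 0.0217 z -0.0136 0.0116
   -0.094 24 y -0.0002 0.0091 z -0.0064 0.0044
   -0.082 21 y -0.0012 0.0096 z -0.0061 0.0039
   -0.07 21 y 0.0001 0.0094 z -0.0056 0.0058
   -0
[... 159 characters left out ...]
1 z -0.0021 0.0022
   0.0 101 y -0.0145 0.0186 z -0.0186 0.0159
   0.006 45 y -0.0046 0.0167 z -0.0174 0.0075
   0.012 47 y -0.005 0.0141 z -0.0136 0.0075
   0.018 46 y -0.0052 0.0131 z -0.0132 0.0081
   0.024 74 y -0.0096 0.015 z -0.0136 0.0291
   0.03 81 y -0.0052 0.0163 z -0.0126 0.0285
   0.036 79 y -0.0045 0.0172 z -0.0135 0.0291
   0.042 123 y -0.0185 0.0188 z -0.0183 0.029
   0.048 98 y -0.0166 0.0199 z -0.0177 0.0299
   0.054 67 y -0.0137 0.0184 z -0.0176 0.0286
   0.06 80 y -0.0069 0.0163 z -0.0138 0.0292
   0.066 81 y -0.0042 0.0167 z -0.0147 0.0297
   0.072 77 y -0.0048 0.0163 z -0.0136 0.029
   0.078 76 y -0.0045 0.0168 z -0.0125 0.0296
   0.084 87 y -0.0058 0.0221 z -0.0133 0.03
```

View pics/crop2.png

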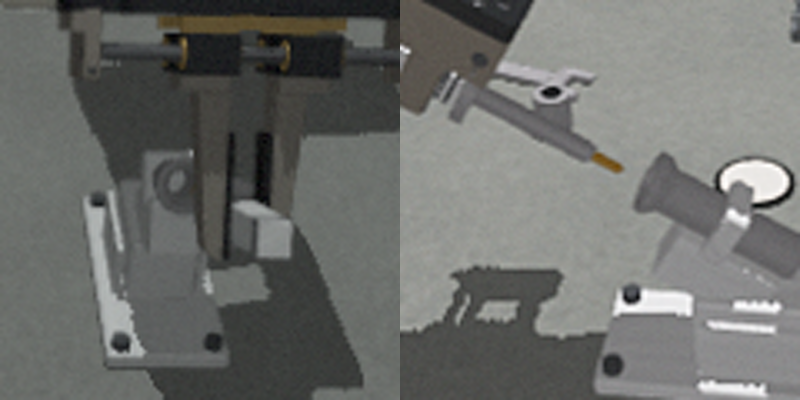

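The left crop (scene) shows the gripper hiding the gauge, with the mouth at (178,180). The right crop (side) shows the brass tip at (622,170) just ahead of the rim at (655,185). Compared within the same camera, the tube axis is about 2 mm toward -y of the gauge and 0.5 mm toward -z. I'll apply that and enter gently, watching the force.

Emit:
carry_out(
  increments="0 0 -0.0022 -0.0005 0 0 0; 0 0.004 0 0 0 0 0; 0 0.004 0 0 0 0 0; 0 0.004 0 0 0 0 0; 0 0.004 0 0 0 0 0; 0 0.004 0 0 0 0 0; 0 0.004 0 0 0 0 0; 0 0.004 0 0 0 0 0; 0 0.004 0 0 0 0 0; 0 0 0 0 0 0 0; 0 0 0 0 0 0 0",
)

```text
t: 8.93
position: [0.5774, 0.2189, 0.2354]
orientation: [-0.13, 0.957, 0.033, 0.257]
wrist_force: [-0.5, -0.2, -1.9]
opening: 0.0156
gripper_force: 40.0
```

```bash
cat >> h.py <<'E'
def rep():
    s=robot.get_state();T=toolT(s);o=T[:3,3]+T[:3,:3]@G
    print('t',s['t'],'F tool',(T[:3,:3].T@s['wrist_force']).round(1),'M tool',(T[:3,:3].T@s['torque']).round(2),'origin in tube',((o-[.528,.207,.125])@tubeR(195.5)).round(4),'op',round(s['opening'],4))
E
python3 - <<'E'
from h import *
rep();a=snap('scene','s3');b=snap('side','d3')
cv2.imwrite('pics/crop3.png',np.hstack([cv2.resize(a['image'][150:220,310:380],(400,400),interpolation=2),cv2.resize(b['image'][195:265,200:270],(400,400),interpolation=2)]))
E
```

```text
t 8.9333 F tool [ 1.4 -0.1  1.3] M tool [-0.03  0.42  0.04] origin in tube [-0.0697 -0.0025 -0.0011] op 0.0156
```

View pics/crop3.png

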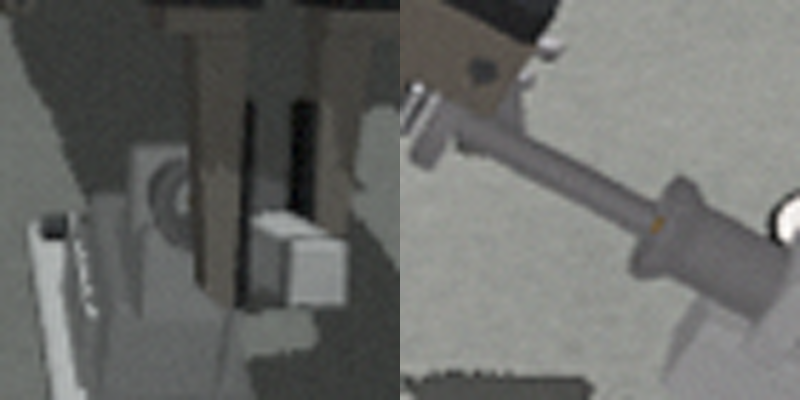

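The side crop shows the brass just vanishing into the mouth at (655,222), close to the rim's centre. There is no contact force, so I'll advance in small steps.

Emit:
carry_out(
  increments="0 0.003 0 0 0 0 0; 0 0.003 0 0 0 0 0; 0 0.003 0 0 0 0 0; 0 0.003 0 0 0 0 0; 0 0.003 0 0 0 0 0; 0 0 0 0 0 0 0",
)

```text
t: 9.53
position: [0.5642, 0.2152, 0.2274]
orientation: [-0.13, 0.957, 0.033, 0.256]
wrist_force: [-0.5, 0.1, -1.9]
opening: 0.0156
gripper_force: 40.0
```

```bash
python3 -c "from h import *;rep()"
```

```text
t 9.5333 F tool [1.3 0.2 1.4] M tool [-0.09  0.4   0.01] origin in tube [-0.0539 -0.0026 -0.0011] op 0.0156
```

Emit:
carry_out(
  increments="0 0.003 0 0 0 0 0; 0 0.003 0 0 0 0 0; 0 0.003 0 0 0 0 0; 0 0.003 0 0 0 0 0; 0 0.003 0 0 0 0 0; 0 0.003 0 0 0 0 0; 0 0.003 0 0 0 0 0; 0 0.003 0 0 0 0 0; 0 0 0 0 0 0 0",
)

```text
t: 10.28
position: [0.5443, 0.2097, 0.2155]
orientation: [-0.13, 0.957, 0.033, 0.256]
wrist_force: [0.4, -0.6, -2.6]
opening: 0.0157
gripper_force: 40.0
```

```bash
python3 -c "from h import *;rep()"
```

```text
t 10.2833 F tool [ 1.1 -0.7  2.4] M tool [-0.07  0.42  0.02] origin in tube [-0.03   -0.0026 -0.0011] op 0.0157
```

Emit:
carry_out(
  increments="0 0.003 0 0 0 0 0; 0 0.003 0 0 0 0 0; 0 0.003 0 0 0 0 0; 0 0.003 0 0 0 0 0; 0 0.002 0 0 0 0 0; 0 0.002 0 0 0 0 0; 0 0 0 0 0 0 0",
)

```text
t: 10.87
position: [0.5311, 0.2061, 0.2076]
orientation: [-0.13, 0.957, 0.033, 0.256]
wrist_force: [0.2, 0.7, -1.4]
opening: 0.0155
gripper_force: 40.0
```

```bash
python3 -c "from h import *;rep()"
```

```text
t 10.8667 F tool [0.3 0.6 1.4] M tool [-0.04  0.49  0.03] origin in tube [-0.0143 -0.0025 -0.0011] op 0.0155
```

Emit:
carry_out(
  increments="0 0.0015 0 0 0 0 0; 0 0.0015 0 0 0 0 0; 0 0.0015 0 0 0 0 0; 0 0.0015 0 0 0 0 0; 0 0.0015 0 0 0 0 0; 0 0.001 0 0 0 0 0; 0 0 0 0 0 0 0",
)

```text
t: 11.45
position: [0.5246, 0.2043, 0.2039]
orientation: [-0.13, 0.957, 0.033, 0.257]
wrist_force: [2.5, 0.8, -0.8]
opening: 0.0158
gripper_force: 40.0
```

```bash
python3 -c "from h import *;rep()"
```

```text
t 11.45 F tool [-1.9  0.1  2. ] M tool [0.04 0.02 0.04] origin in tube [-0.0066 -0.0025 -0.0012] op 0.0158
```

The plunger drag is now showing at about 3 N. I'll creep forward until the collar is home.

Emit:
carry_out(
  increments="0 0.001 0 0 0 0 0; 0 0.001 0 0 0 0 0; 0 0.001 0 0 0 0 0; 0 0.001 0 0 0 0 0; 0 0 0 0 0 0 0",
)

```text
t: 11.87
position: [0.521, 0.2032, 0.2016]
orientation: [-0.13, 0.957, 0.033, 0.257]
wrist_force: [2.4, 0.8, -0.5]
opening: 0.0156
gripper_force: 40.0
```

Emit:
carry_out(
  increments="0 0.0007 0 0 0 0 0; 0 0.0007 0 0 0 0 0; 0 0 0 0 0 0 0",
)

```text
t: 12.12
position: [0.5199, 0.2029, 0.2009]
orientation: [-0.13, 0.957, 0.033, 0.257]
wrist_force: [1.9, 1.8, -1.3]
opening: 0.0157
gripper_force: 40.0
```

```bash
python3 -c "from h import *;rep()"
```

```text
t 12.1167 F tool [-1.3  1.2  2.3] M tool [-0.04  0.03 -0.01] origin in tube [-0.0008 -0.0025 -0.0011] op 0.0157
```

Not home yet by force, so I'll continue in steps of about 0.7 mm.

Emit:
carry_out(
  increments="0 0.0006 0 0 0 0 0; 0 0.0006 0 0 0 0 0; 0 0 0 0 0 0 0",
)

```text
t: 12.37
position: [0.5192, 0.2028, 0.2006]
orientation: [-0.13, 0.957, 0.033, 0.257]
wrist_force: [3.2, 1.3, -1.0]
opening: 0.0156
gripper_force: 40.0
```

Emit:
carry_out(
  increments="0 0.0006 0 0 0 0 0; 0 0 0 0 0 0 0",
)

```text
t: 12.53
position: [0.5191, 0.2028, 0.2006]
orientation: [-0.13, 0.957, 0.033, 0.257]
wrist_force: [4.7, 0.9, -0.7]
opening: 0.0156
gripper_force: 40.0
```

```bash
python3 -c "from h import *;rep()"
```

```text
t 12.5333 F tool [-3.8 -0.4  3. ] M tool [ 0.02 -0.39 -0.03] origin in tube [-0.0001 -0.0024 -0.0011] op 0.0156
```

Emit:
carry_out(
  increments="0 0.0006 0 0 0 0 0; 0 0.0006 0 0 0 0 0; 0 0 0 0 0 0 0",
)

```text
t: 12.78
position: [0.5189, 0.2028, 0.2006]
orientation: [-0.13, 0.957, 0.033, 0.258]
wrist_force: [7.4, 0.6, 0.5]
opening: 0.0158
gripper_force: 40.0
```

```bash
python3 -c "from h import *;rep()"
```

```text
t 12.7833 F tool [-6.5 -1.4  3.3] M tool [ 0.23 -0.81  0.02] origin in tube [-0.0001 -0.0023 -0.0012] op 0.0158
```

Emit:
carry_out(
  increments="0 0.0008 0 0 0 0 0; 0 0.0007 0 0 0 0 0; 0 0 0 0 0 0 0; 0 0 0 0 0 0 0",
)

```text
t: 13.12
position: [0.5187, 0.2029, 0.2007]
orientation: [-0.13, 0.956, 0.034, 0.259]
wrist_force: [11.2, 0.5, 0.8]
opening: 0.0157
gripper_force: 40.0
```

Run:
```python
from h import *
rep();s=robot.get_state();T=toolT(s);x=T[:3,0]
print('pitch',np.degrees(np.arcsin(-x[2])),'yaw',np.degrees(np.arctan2(x[1],x[0]))%360)
c=snap('wrist','w4');b=snap('side','d4')
P=cloud(c,c['tool_from_camera']).reshape(-1,3)
m=(P[:,2]>.045)&(P[:,2]<.1)&(P[:,0]>.015)&(P[:,0]<.06)&(abs(P[:,1])<.022);Q=P[m]
for a in np.arange(.018,.06,.003):
    q=Q[(Q[:,0]>=a)&(Q[:,0]<a+.003)]
    if len(q)>4:print(round(a,3),len(q),'y',q[:,1].min().round(4),q[:,1].max().round(4),'ztop',q[:,2].min().round(4))
cv2.imwrite('pics/crop4.png',np.hstack([c['image'][60:360,100:420],cv2.resize(b['image'][190:260,200:270],(300,300),interpolation=2)]))
```

```text
t 13.1167 F tool [-9.8 -2.5  4.8] M tool [ 0.39 -1.35 -0.05] origin in tube [-0.0001 -0.0022 -0.0013] op 0.0157
pitch 30.337490025090677 yaw 195.5241624768224
0.018 76 y -0.0087 0.0075 ztop 0.0597
0.021 150 y -0.0197 0.0175 ztop 0.0506
0.024 408 y -0.0197 0.0176 ztop 0.0501
0.027 441 y -0.0195 0.0182 ztop 0.0504
0.03 461 y -0.019 0.0177 ztop 0.0516
0.033 426 y -0.0187 0.0168 ztop 0.0516
0.036 472 y -0.018 0.0161 ztop 0.0524
0.039 399 y -0.0163 0.0138 ztop 0.0542
0.042 315 y -0.0141 0.0121 ztop 0.0566
0.045 291 y -0.0131 0.0113 ztop 0.0567
0.048 300 y -0.0131 0.0112 ztop 0.0566
0.051 306 y -0.013 0.0112 ztop 0.0569
0.054 300 y -0.0129 0.0111 ztop 0.0564
0.057 319 y -0.0158 0.0139 ztop 0.0568
```

View pics/crop4.png

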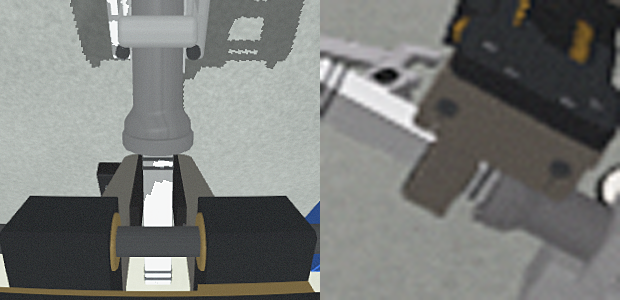

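The wrist crop shows the collar flush against the rim at (157,150), and the tube and gauge axes agree within 0.5 mm. The push has tilted the arm by about 0.3°, so I'll relieve that and hold.

Emit:
carry_out(
  increments="0 0 0 0 0 0.35 0; 0 0 0 0 0 0 0; 0 0 0 0 0 0 0; 0 0 0 0 0 0 0; 0 0 0 0 0 0 0; 0 0 0 0 0 0 0",
)

```text
t: 13.72
position: [0.5189, 0.203, 0.2008]
orientation: [-0.13, 0.957, 0.034, 0.257]
wrist_force: [12.7, 0.0, 0.8]
opening: 0.0157
gripper_force: 40.0
```

Emit:
carry_out(
  increments="0 0 0 0 0 0 0; 0 0 0 0 0 0 0; 0 0 0 0 0 0 0; 0 0 0 0 0 0 0; 0 0 0 0 0 0 0; 0 0 0 0 0 0 0; 0 0 0 0 0 0 0; 0 0 0 0 0 0 0; 0 0 0 0 0 0 0; 0 0 0 0 0 0 0",
)

```text
t: 14.55
position: [0.519, 0.203, 0.2008]
orientation: [-0.13, 0.957, 0.034, 0.257]
wrist_force: [13.1, -0.2, -0.8]
opening: 0.0156
gripper_force: 40.0
```

Run:
```python
from h import *
rep();s=robot.get_state();T=toolT(s);x=T[:3,0]
print('pitch',np.degrees(np.arcsin(-x[2])),'yaw',np.degrees(np.arctan2(x[1],x[0]))%360)
```

```text
t 14.55 F tool [-10.4  -3.7   7. ] M tool [ 0.42 -1.64 -0.1 ] origin in tube [-0.0001 -0.0021 -0.0014] op 0.0156
pitch 30.023657051885927 yaw 195.5285473992666
```

Held home for over a second at about 11 N and 30.0°. Now I'll draw it straight out.

Emit:
carry_out(
  increments="0 -0.004 0 0 0 0 0; 0 -0.008 0 0 0 0 0; 0 -0.01 0 0 0 0 0; 0 -0.01 0 0 0 0 0; 0 -0.01 0 0 0 0 0; 0 -0.012 0 0 0 0 0; 0 -0.012 0 0 0 0 0; 0 -0.012 0 0 0 0 0; 0 -0.012 0 0 0 0 0; 0 -0.012 0 0 0 0 0; 0 -0.015 0 0 0 0 0; 0 -0.015 0 0 0 0 0",
)

```text
t: 15.55
position: [0.627, 0.2327, 0.2639]
orientation: [-0.13, 0.958, 0.032, 0.253]
wrist_force: [-0.3, 0.2, -2.4]
opening: 0.0161
gripper_force: 40.0
```

Emit:
carry_out(
  increments="0 0 0 -0.01 0 0 0; 0 0 0 -0.02 0 0 0; 0 0 0 -0.02 0 5 0; 0 0 0 0 0 5 0; 0 0 0 0 0 5 0; 0 0 0 0 0 5 0; 0 0 0 0 0 5 0; 0 0 0 0 0 5 0; 0 0 0 0 0 0 0; 0 0 0 0 0 0 0",
)

```text
t: 16.38
position: [0.6031, 0.2263, 0.3069]
orientation: [-0.134, 0.991, -0.002, -0.002]
wrist_force: [-0.3, 0.4, -2.3]
opening: 0.0159
gripper_force: 40.0
```

```bash
cat > hand.py <<'E'
from h import *
import sys
c=snap('wrist',sys.argv[1]);rep()
P=cloud(c,c['tool_from_camera']).reshape(-1,3);C=c['image'].reshape(-1,3).astype(int)
m=(P[:,2]>.03)&(P[:,2]<.1)&(P[:,0]>-.02)&(P[:,0]<.15)&(abs(P[:,1])<.025)
b=(C[:,2]-C[:,0]>70)&m&(P[:,0]>.08);print('brass',b.sum(),P[b].min(0).round(4),P[b].max(0).round(4))
for a in(.04,.09):
    q=P[m&(P[:,0]>=a)&(P[:,0]<a+.006)];print(a,q[:,1].min().round(4),q[:,1].max().round(4),q[:,2].min().round(4))
E
python3 - <<'E'
import sys;sys.argv=['','w5'];exec(open('hand.py').read())
s=c['state'];T=toolT(s);x=T[:3,0];print('pitch',np.degrees(np.arcsin(-x[2])),'yaw',np.degrees(np.arctan2(x[1],x[0]))%360,'roll',np.degrees(np.arcsin(T[2,1])),s['position'])
E
```

```text
t 16.4333 F tool [-0.  -0.4  1.8] M tool [-0.04 -0.01 -0.06] origin in tube [-0.0975 -0.0022 -0.0742] op 0.0157
brass 7 [ 0.1004 -0.0005  0.0672] [ 0.1064 -0.      0.0688]
0.04 -0.0062 0.0053 0.0632
0.09 -0.0063 0.0053 0.0629
pitch -0.2837022903749608 yaw 195.3948014752682 roll -0.21693002067170758 [0.60311918 0.22625832 0.30687552]
```

Run:
```python
from h import *
for f,ctr,r in(('s1',(265,189),14),('d1',(321,239),20),('w1',(456,147),40)):
    c=load(f);g=cv2.cvtColor(c['image'],6);x,y=ctr
    m=np.zeros_like(g);s=g[y-r:y+r,x-r-8:x+r+8];m[y-r:y+r,x-r-8:x+r+8]=(s<60 if f!='s1' else s<75)*255
    q=cv2.findContours(m,0,1)[0];q=max(q,key=cv2.contourArea);e=cv2.fitEllipse(q)
    T=wT(c) if f=='w1' else None;B=cast(c,q.reshape(-1,2),.004,T)
    cc,rr=cv2.minEnclosingCircle(B[:,:2].astype(np.float32)*1000)
    print(f,np.round(e[0],1),cast(c,[e[0]],.004,T).round(4),'circ',np.round(cc,1),round(rr,1))
c=load('w5');P=cloud(c,c['tool_from_camera']);u=P.reshape(-1,3);n=(abs(u[:,1]+.0005)<.0025)&(u[:,2]>.062)&(u[:,2]<.075)&(u[:,0]>.08)
k=u[n];print('tipx',np.sort(k[:,0])[-5:],k[k[:,0]>.102].shape)
T=np.array([.107,-.0005,.0691]);s=robot.get_state();A=toolT(s)
tgt=np.array([.430,.0134,.094])-A[:3,:3]@T;d=tgt-s['position'];print('dtool',(A[:3,:3].T@d).round(4),tgt)
```

```text
s1 [265.2 189.2] [[0.4302 0.0128 0.004 ]] circ [430.1  13. ] 41.7
d1 [321.1 238.8] [[0.4295 0.0146 0.004 ]] circ [430.3  15.5] 40.2
w1 [454.9 147.3] [[0.4303 0.007  0.004 ]] circ [430.6   8. ] 40.1
tipx [0.10645478 0.10655302 0.10657299 0.10674614 0.10681189] (108, 3)
dtool [ 0.115  -0.1579  0.1455] [0.53325729 0.04263559 0.16260956]
```

The pad centre is about (0.430, 0.0125), agreed by the scene and side views. The tip is at tool x = 0.107, so the plunger is in by about 10.7 mm. Moving over the pad.

Emit:
carry_out(
  increments="0 0.008 -0.012 0 0 0 0; 0 0.017 -0.024 0 -0.2 -0.3 0; 0 0.02 -0.0275 0 0 0 0; 0 0.02 -0.0275 0 0 0 0; 0 0.02 -0.0275 0 0 0 0; 0 0.02 -0.0275 0 0 0 0; 0 0.01 -0.013 0 0 0 0; 0 0 0 0.02 0 0 0; 0 0 0 0.025 0 0 0; 0 0 0 0.03 0 0 0; 0 0 0 0.03 0 0 0; 0 0 0 0.025 0 0 0",
)

```text
t: 17.43
position: [0.5325, 0.0416, 0.1768]
orientation: [-0.134, 0.991, -0.0, 0.0]
wrist_force: [0.0, -0.5, -1.7]
opening: 0.0156
gripper_force: 40.0
```

Emit:
carry_out(
  increments="0 0 0 0.0155 0 0 0; 0 0 0 0 0 0 0; 0 0 0 0 0 0 0; 0 0 0 0 0 0 0; 0 0 0 0 0 0 0; 0 0 0 0 0 0 0",
)

```text
t: 17.93
position: [0.5348, 0.0423, 0.1639]
orientation: [-0.134, 0.991, -0.0, 0.001]
wrist_force: [-0.2, -0.1, -2.1]
opening: 0.0156
gripper_force: 40.0
```

Run:
```python
import sys;sys.argv=['','w6'];exec(open('hand.py').read())
s=c['state'];T=toolT(s);x=T[:3,0];tip=T[:3,3]+T[:3,:3]@np.array([.107,-.0005,.0691])
print('pitch',np.degrees(np.arcsin(-x[2])),'roll',np.degrees(np.arcsin(T[2,1])),'tip',tip.round(4),'v',abs(s['joint_velocities']).max())
a=snap('scene','s6');b=snap('side','d6')
W=cloud(c,wT(c)).reshape(-1,3);k=W[(abs(W[:,2]-.004)<.003)&(C.min(1)>110)&(np.hypot(W[:,0]-.43,W[:,1]-.0125)<.06)];print(len(k),'pad wrist',k.mean(0) if len(k) else '')
cv2.imwrite('pics/end.png',np.hstack([c['image'][0:240,130:390],cv2.resize(a['image'][120:240,200:330],(260,240)),cv2.resize(b['image'][150:270,260:390],(260,240))]))
```

```text
t 17.9833 F tool [-0.   0.8  1.7] M tool [-0.04 -0.04 -0.01] origin in tube [ 0.0731 -0.1609 -0.007 ] op 0.0159
brass 141 [ 0.1003 -0.0029  0.0662] [0.1069 0.0019 0.0704]
0.04 -0.0062 0.0053 0.0634
0.09 -0.0063 0.0054 0.0632
pitch 0.10097650023807996 roll -0.04853688107411413 tip [0.4319 0.0134 0.0946] v 0.006969748756827393
5034 pad wrist [0.42734743 0.00846648 0.00375745]
```

View pics/end.png

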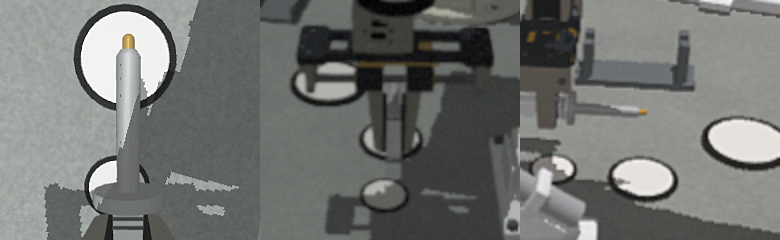

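The wrist crop shows the brass tip (128,38) over the middle pad (125,57), the small pad lies behind it, and the side crop shows the gauge level above the pad. The tip is within about 3 mm of centre and 90 mm up. I'll make a small nudge, settle, and hand in.

Emit:
carry_out(
  increments="0 0.002 -0.001 0 0 0.1 0; 0 0 0 0 0 0 0; 0 0 0 0 0 0 0; 0 0 0 0 0 0 0; 0 0 0 0 0 0 0; 0 0 0 0 0 0 0; 0 0 0 0 0 0 0; 0 0 0 0 0 0 0; 0 0 0 0 0 0 0; 0 0 0 0 0 0 0; 0 0 0 0 0 0 0; 0 0 0 0 0 0 0",
)

```text
t: 19.08
position: [0.5325, 0.0409, 0.1624]
orientation: [-0.134, 0.991, -0.0, -0.001]
wrist_force: [0.1, -0.8, -2.2]
opening: 0.0161
gripper_force: 40.0
```

```bash
python3 -c "
from h import *
rep();print(robot.close_job())"
```

```text
t 19.0833 F tool [ 0.2 -0.8  2.2] M tool [-0.06  0.01  0.01] origin in tube [ 0.0761 -0.1618 -0.0075] op 0.0161
the job is handed in; nothing more can be done
None
```

The job is handed in, with no verdict shown: the collar was held home at about 11 N for over a second, the plunger reads about 10.7 mm in, and the gauge is held level with its tip about 90 mm above the middle pad's centre (within about 3 mm), at 19.1 s of the 53 s limit.

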